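# Slide a pin plate under the leaf spring of its clamping fixture

### The arm

A 6-joint arm with a two-finger parallel gripper is mounted at the origin on a cart in front of the work surface, level with it; the furniture and walls round the work are solid. World frame = base frame: x ahead of the robot, y to its left, z up, the work surface at z = 0. Lengths are in m, angles in rad, forces in N, time in s.
With the tool pointing down it reaches from about 0.3 to 0.75 m from the base axis. Payload 8.5 kg.
Tool frame: the origin (TCP) lies midway between the tips of the shut fingers; the grasp point (between the pads) lies 19 mm behind it (bot.grip_point_offset is the distance from the TCP to the grasp point, in m); z points along the fingers, x is the direction in which the jaws open and shut, and the axes are right-handed (so a half turn about z gives the same grasp; the last joint's range is limited). The gripper opens to 88 mm and grips with 3 to 60 N. Pads are 18 mm wide; open, the fingers measure 123 mm over their backs; the gripper's body (75 mm by 187 mm) begins 45 mm behind the grasp point.
Start: joints at [1.018, 0.381, 1.297, -0, 1.464, -0.215], TCP at [0.182, 0.519, 0.239] pointing down, gripper open.
Joint ranges: [-3.11, 3.11], [-0.89, 2.33], [0.22, 2.48], [-1.42, 4.56], [0.17, 2.85], [-2.88, 2.88]. Speed limits (rad/s): [2.39, 2.39, 3.14, 3.14, 3.14, 3.14].

### API

Orientations are given as [roll, pitch, yaw] about the fixed x, y, z axes, in that order (R = Rz(yaw) Ry(pitch) Rx(roll)).
In Python, from workcell import bot gives the robot as it stands.
- The arm moves only by the tool move_arm, never from a script. Its argument "plan" is a list of rows, each an object of numbers: "dx", "dy", "dz": the shift along the world's x, y, z in m; "rx", "ry", "rz": the turn, a rotation vector about the world's x, y, z in degrees. In form: [{"dx": .., "dy": .., "dz": .., "rx": .., "ry": .., "rz": ..}, ...]. A call has exactly 5 rows; each row is the pose to reach, as a shift and turn from the pose measured when the call began; what a row does not reach only later rows make up. A row lasts 1/12 s, in which the tool goes at most 41.7 mm and 7.16 degrees, less where a joint would pass 70% of its speed; a pose out of reach is approached as far as the arm can. A call with a gripper value outside its range is refused whole. "gripper" is the finger opening in m, from 0 to 0.0881, set as the call begins (left out, the last holds). The fingers move at their own pace and stop on an object; "grip_force" is the grip in N (left out, the last holds). Time passes only in rows, so rows that repeat a pose let the fingers close, or fill a call up. It gives the time, the measured TCP pose, the force and the opening at its end, in the units of the state.
- bot.read_state(): the state, without advancing time (a new reading comes with each control period).
- bot.snapshot(name): name is "scene" or "top" or "wrist"; returns the picture (480x640x3 uint8, blue, green, red); there is no depth.
- bot.get_calibration(name): a dict with "fov_y" (degrees; the focal length in pixels is half the picture's height over the tangent of half this angle, whatever the lens; pixels are square), "cx", "cy" (the principal point, pixels), "distortion" ([k1, k2, p1, p2, k3] as OpenCV has them; the pictures are not rectified), "origin" and "attitude" of the camera in the world; the wrist camera has in their place "tool_from_camera" (4x4, takes a point from camera to tool coordinates, whose origin is the TCP and whose axes are the tool frame's). Camera axes: x right, y up, looking along -z (the intrinsics and any distortion apply to the point x, -y, -z); pixel columns grow to the right and rows downward; lengths in m; the calibration is good to about 2 mm. A picture is of the moment at which its call begins: read the wrist's pose just before it. get_calibration takes no time and is no camera call.
- bot.finish_job(): hands the job in, once; it reports no verdict.
The state is a dict: "time_s": time; "qpos": joint angles; "joint_velocities": joint speeds; "joint_torque": joint torques, N m; "position": TCP position; "ee_rot": TCP orientation; "wrist_force": force on the tool from outside, world axes, zero at the start; "wrist_torque": the same for the moment, N m; "finger_gap": finger opening in m.
Only numpy, scipy, OpenCV 4.12 (cv2) and the standard library are available. Lean on these libraries where they do the work, as an engineer would, in place of code of your own. Each camera call takes 0.05 s, during which the arm holds its last target.

### The job

Load the grey pin plate in the clamping fixture without gripping or lifting it: with the fingertips press it down hard on its sprung bed until it is low enough for the bridge, and keep pressing while you slide it under the bridge and the leaf spring until its nose is home against the end stop. Then let go and move clear; leave the things standing round about alone.

Things in the scene. Friction and masses are not known exactly. Their poses are not given: they have to be found in the camera images.
- fixture: Clamping fixture fixed on the bench, 228 x 112 mm, 62 mm high. Origin on the bench top; its x runs the way the plate slides (tail to end stop), z up. Channel 67 mm wide, x -119 to +85 mm, between 8 mm side rails with tops at z 41 mm; low lug at the tail, top z 40. End stop: face at x 85, top at z 60 mm (2 screw heads 2 mm higher).
- bed (a joint): Sprung bed: slippery white floor of the channel, stays level, moves straight down. In m: 0 = up (top at fixture z 36 mm), 0.010 = down on a hard stop. Pushes up with 5 N at 0 and 1 N more per mm. The plate clears the bridge from 0.005 on (about 10 N); 0.006 to 0.009 is a good depth while sliding.
- leaf (a joint): Two-fingered steel leaf spring fixed at the back of the bridge (fixture x 42, z 48 mm), sloping down towards the end stop to a round tip at x 77, z 39 mm. In rad: 0 = hanging free, grows as the plate lifts it, about 0.23 with the plate home. Presses on the plate with up to 5 N at the tip, more near the bridge; sliding takes roughly 4 to 8 N.
- plate: Grey pin plate, loose in the channel, 120 (x) x 64 x 16 mm, 0.15 kg; origin at the centre of its underside, x towards the nose, as the fixture's. Cross rib on top, 50 mm wide, 8 mm high, at plate x -20 to -14. At first on the raised bed, nose 7 to 20 mm before the bridge, 5 mm too high. Home: origin at fixture x 25 mm; let go, it rises against the bridge and stays clamped.
- press_pad (a point): Point on the plate's top in the middle of the grooved finger pad (40 mm long, behind the rib), 16 mm behind the rib's rear face, 36 mm behind the plate's origin. Press here and push the rib forward with the outside of the fingers. With the plate home it is still 36 mm short of the bridge.
- nose (a point): Middle of the plate's front upper edge.
- stop_face (a point): Point on the end stop's face in the middle of the channel, at the height of the bridge's underside (z = 47 mm).
- model_upper: Bystander: pink dental model, 54 x 60 x 28 mm; origin at its underside.
- tape_roll: Bystander: roll of tape lying flat, 66 mm across, 20 mm high; origin at its underside.
- dropper_bottle_fat: Bystander: white dropper bottle, 41 mm across, 97 mm high; origin at its underside.
- bridge (a point): Middle of the underside of the rigid bridge across the channel, at fixture x 33, z 47 mm. The bridge is 16 mm long in x (25 to 41), 104 mm in y, its top at z 59 mm (screw heads 62). The leaf spring hangs behind it.

How it is judged:
By the outcome, as a careful person would: the job done as asked, in the order asked, and still so for the second after the job is handed in, with the robot touching nothing.
It also fails if it takes over 45 s, if anything falls off the work surface, if the arm or the gripper's body presses on something with over 40 N, if the wrist force passes 120 N, or if a joint passes its speed limit or range.

## Working session

There is one attempt and no reset: what is moved stays moved. The work goes in short steps, Python scripts to look and compute and a tool call to move; the robot and the scene stay as the last step left them, time stands still between calls to the robot, and variables do not carry over. Pictures are saved under pics/ and viewed, and the job is handed in when it is done.

Besides the shell and the picture viewer there is one more tool, called after "Request:" as a command line: name --argument value ..., lists and objects as JSON in quotes. move_arm: Moves the arm, as the interface text tells. Its arguments: {"type":"object","properties":{"plan":{"type":"array","items":{"type":"object","properties":{"dx":{"type":"number"},"dy":{"type":"number"},"dz":{"type":"number"},"rx":{"type":"number"},"ry":{"type":"number"},"rz":{"type":"number"}}}},"gripper":{"type":"number"},"grip_force":{"type":"number"}},"required":["plan"]}

```bash
ls; mkdir -p pics; python3 - <<'E'
from workcell import bot
import cv2
s=bot.read_state(); print(s['time_s'],s['position'],s['ee_rot'],s['wrist_force'],s['finger_gap'])
for n in ('scene','top','wrist'):
    im=bot.snapshot(n); cv2.imwrite(f'pics/{n}0.png',im)
    c=bot.get_calibration(n); print(n,c)
E
```

```text
pics
0.0 [0.18213507 0.51867532 0.23815864] [-3.14129793e+00  1.38628341e-03  1.23300328e+00] [0.43057552 0.2120583  0.79971358] 0.08817102869455219
scene {'fov_y': 54.03812151160055, 'cx': 320.88495104917115, 'cy': 239.2336444258333, 'distortion': array([0.03762894, 0.        , 0.        , 0.        , 0.        ]), 'origin': array([ 0.07555802, -0.55422221,  0.86589436]), 'attitude': array([ 0.70402572, -0.00915371, -0.76844181])}
top {'fov_y': 49.35464527289077, 'cx': 326.6333652517168, 'cy': 247.80859897709726, 'distortion': array([-0.02444091,  0.        ,  0.        ,  0.        ,  0.        ]), 'origin': array([ 0.3617685 , -0.09876194,  1.09326162]), 'attitude': array([ 0.19010233,  0.02422968, -1.56034607])}
wrist {'fov_y': 66.13125264090156, 'cx': 314.91786384377355, 'cy': 238.05424114875623, 'distortion': array([0.0072439, 0.       , 0.       , 0.       , 0.       ]), 'tool_from_camera': array([[ 9.99999815e-01,  1.95959666e-04,  5.75360596e-04,
        -3.16987226e-04],
       [ 3.52924507e-04, -9.57883991e-01, -2.87155247e-01,
        -7.32907974e-02],
       [ 4.94857858e-04,  2.87155397e-01, -9.57883883e-01,
        -1.46407079e-01],
       [ 0.00000000e+00,  0.00000000e+00,  0.00000000e+00,
         1.00000000e+00]])}
```

View pics/scene0.png

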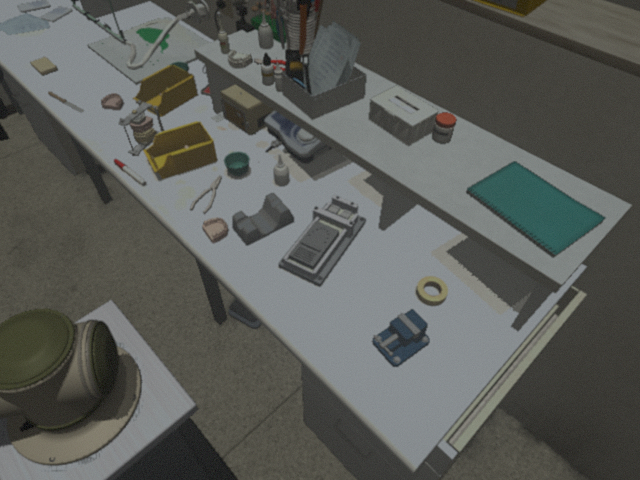

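View pics/top0.png

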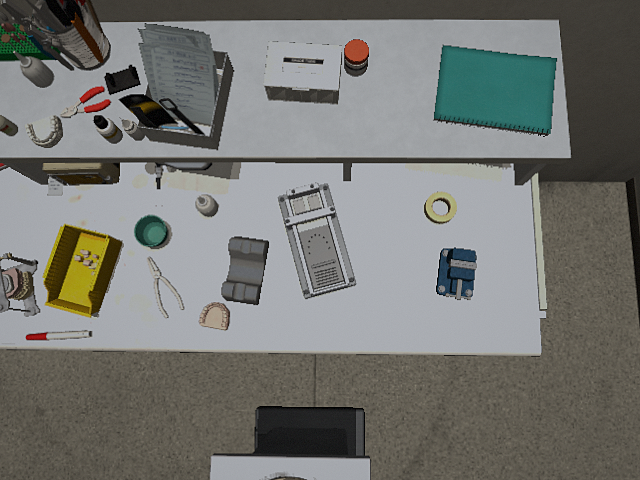

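View pics/wrist0.png

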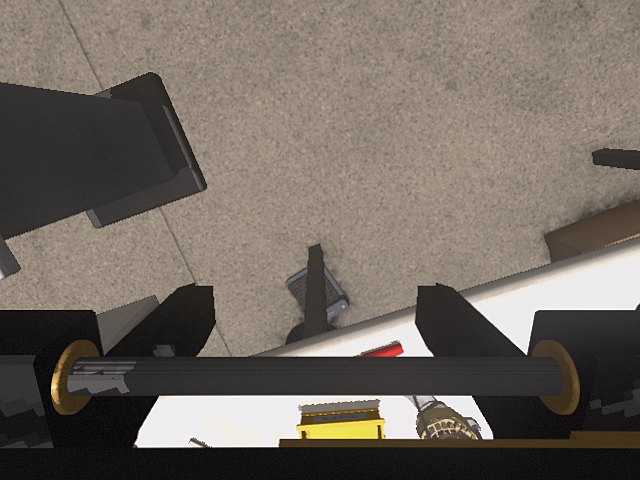

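```bash
cat > h.py <<'E'
import numpy as np, cv2
from scipy.spatial.transform import Rotation as R
from workcell import bot
def cam(n,state=None):
    c=bot.get_calibration(n)
    f=240/np.tan(np.radians(c['fov_y']/2))
    K=np.array([[f,0,c['cx']],[0,f,c['cy']],[0,0,1]]);D=np.array(c['distortion'])
    if n=='wrist':
        T=c['tool_from_camera'];Rt=R.from_euler('xyz',state['ee_rot']).as_matrix()
        Rc=Rt@T[:3,:3];o=Rt@T[:3,3]+state['position']
    else:
        Rc=R.from_euler('xyz',c['attitude']).as_matrix();o=np.array(c['origin'])
    return K,D,Rc,o
def ray(C,px):
    K,D,Rc,o=C
    p=cv2.undistortPoints(np.array(px,float).reshape(-1,1,2),K,D)[:,0]
    d=np.c_[p[:,0],-p[:,1],-np.ones(len(p))]@Rc.T
    return d
def atz(C,px,z):
    d=ray(C,px);o=C[3]
    return o+d*((z-o[2])/d[:,2])[:,None]
def proj(C,P):
    K,D,Rc,o=C
    q=(np.array(P,float).reshape(-1,3)-o)@Rc
    q=q*[1,-1,-1]
    return cv2.projectPoints(q,np.zeros(3),np.zeros(3),K,D)[0][:,0]
E
python3 - <<'E'
import cv2
im=cv2.imread('pics/top0.png');cv2.imwrite('pics/topc.png',cv2.resize(im[175:305,265:370],None,fx=4.5,fy=4.5,interpolation=cv2.INTER_CUBIC))
im=cv2.imread('pics/scene0.png');cv2.imwrite('pics/scc.png',cv2.resize(im[190:290,270:375],None,fx=5.5,fy=5.5,interpolation=cv2.INTER_CUBIC))
E
```

```text
(no output)
```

View pics/topc.png

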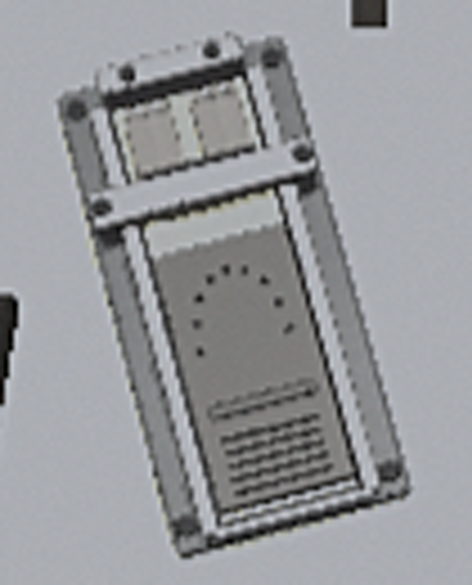

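View pics/scc.png

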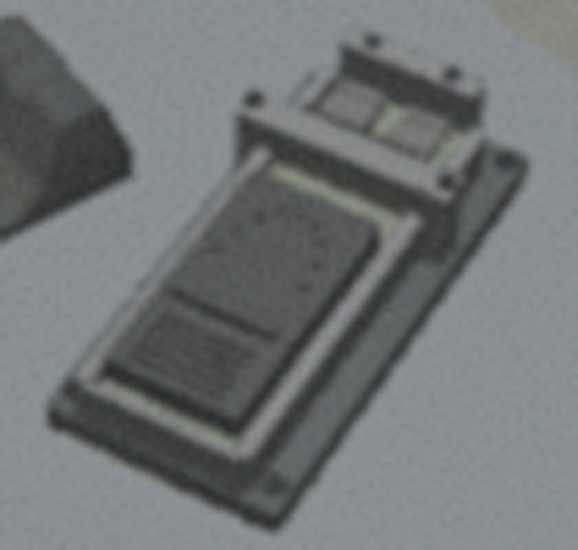

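```bash
cat > fit.py <<'E'
from h import *
from scipy.optimize import least_squares
T=cam('top');S=cam('scene')
t=lambda x,y:(265+(x+.5)/4.5-.5,175+(y+.5)/4.5-.5)
s=lambda x,y:(270+(x+.5)/5.5-.5,190+(y+.5)/5.5-.5)
pt=atz(T,[t(101,207),t(303,152),t(127,73),t(211,49)],.062)
ps=atz(S,[s(256,98),s(448,182),s(373,40),s(453,73)],.062)
print(np.round(pt,4),'\n',np.round(ps,4))
for p in (pt,ps):
    b=(p[0]+p[1])/2;e=(p[2]+p[3])/2;v=p[0]-p[1];w=e-b
    print('bridge mid',b,'len',np.linalg.norm(v),np.linalg.norm(w),'yaw across',np.degrees(np.arctan2(-v[0],v[1])),'along',np.degrees(np.arctan2(w[1],w[0])))
r=atz(T,[t(210,412),t(318,383)],.060);n=atz(T,[t(160,260),t(287,222)],.052);tl=atz(T,[t(213,518),t(357,475)],.052)
print('rib',r,'\nnose',n,'\ntail',tl)
rs=atz(S,[s(170,293),s(277,335)],.060);ns=atz(S,[s(268,170),s(380,232)],.052);ts=atz(S,[s(105,362),s(235,420)],.052)
print('rib',rs,'\nnose',ns,'\ntail',ts)
E
python3 fit.py
```

```text
[[ 0.6159  0.0095  0.062 ]
 [ 0.642  -0.0817  0.062 ]
 [ 0.679  -0.0009  0.062 ]
 [ 0.6906 -0.0391  0.062 ]] 
 [[ 0.6161  0.0106  0.062 ]
 [ 0.6407 -0.0805  0.062 ]
 [ 0.6781  0.0009  0.062 ]
 [ 0.6889 -0.0376  0.062 ]]
bridge mid [ 0.6289382  -0.03609798  0.062     ] len 0.09481779095859029 0.058125325282035734 yaw across 15.951185003350869 along 16.082813562274968
bridge mid [ 0.62841667 -0.03490991  0.062     ] len 0.09436514587980192 0.05753131020498154 yaw across 15.10513103766959 along 16.719878595096347
rib [[ 0.5227584  -0.04126931  0.06      ]
 [ 0.53615211 -0.08923948  0.06      ]] 
nose [[ 0.5937145  -0.01696     0.052     ]
 [ 0.61172056 -0.07451158  0.052     ]] 
tail [[ 0.47632569 -0.04291955  0.052     ]
 [ 0.49604458 -0.10684914  0.052     ]]
rib [[ 0.51619995 -0.04356501  0.06      ]
 [ 0.53242203 -0.08926278  0.06      ]] 
nose [[ 0.5970376  -0.01679929  0.052     ]
 [ 0.60661134 -0.07448228  0.052     ]] 
tail [[ 0.47744031 -0.04714898  0.052     ]
 [ 0.49515113 -0.10420077  0.052     ]]
```

```bash
python3 - <<'E'
from h import *
T=cam('top');S=cam('scene')
def tri(a,b):
    d1=ray(T,[a])[0];d2=ray(S,[b])[0]
    A=np.c_[d1,-d2];x=np.linalg.lstsq(A,S[3]-T[3],rcond=None)[0]
    p=T[3]+d1*x[0];q=S[3]+d2*x[1];return p,q,np.linalg.norm(p-q)
print(tri((570,157),(556,283)))
for z in(.2,.25,.3,.35):print(z,atz(T,[(316,158)],z))
E
```

```text
(array([ 0.69874144, -0.50628681,  0.20785154]), array([ 0.69346888, -0.50090378,  0.20336726]), np.float64(0.008768445936618643))
0.2 [[ 0.69832826 -0.05440756  0.2       ]]
0.25 [[ 0.67948945 -0.05689028  0.25      ]]
0.3 [[ 0.66065063 -0.059373    0.3       ]]
0.35 [[ 0.64181182 -0.06185572  0.35      ]]
```

```bash
python3 - <<'E'
import cv2
im=cv2.imread('pics/scene0.png');cv2.imwrite('pics/scd.png',cv2.resize(im[130:330,300:640],None,fx=2.3,fy=2.3,interpolation=cv2.INTER_CUBIC))
E
```

```text
(no output)
```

View pics/scd.png

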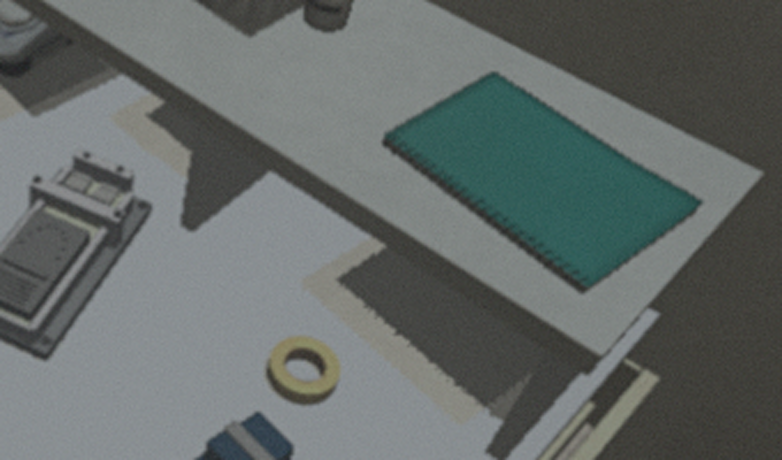

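Request:
move_arm --plan '[{"dx": 0.018, "dy": -0.033, "dz": 0, "rz": 4}, {"dx": 0.036, "dy": -0.066, "dz": 0, "rz": 8}, {"dx": 0.055, "dy": -0.1, "dz": 0, "rz": 12}, {"dx": 0.073, "dy": -0.133, "dz": 0, "rz": 16}, {"dx": 0.092, "dy": -0.166, "dz": 0, "rz": 20}]' --gripper 0 --grip_force 30

```text
invalid input at $.plan[0]: expected keys dx, dy, dz, rx, ry, rz
```

Request:
move_arm --plan '[{"dx": 0.018, "dy": -0.033, "dz": 0, "rx": 0, "ry": 0, "rz": 4}, {"dx": 0.036, "dy": -0.066, "dz": 0, "rx": 0, "ry": 0, "rz": 8}, {"dx": 0.055, "dy": -0.1, "dz": 0, "rx": 0, "ry": 0, "rz": 12}, {"dx": 0.073, "dy": -0.133, "dz": 0, "rx": 0, "ry": 0, "rz": 16}, {"dx": 0.092, "dy": -0.166, "dz": 0, "rx": 0, "ry": 0, "rz": 20}]' --gripper 0 --grip_force 30

```text
time_s: 0.57
position: [0.2743, 0.3511, 0.2382]
ee_rot: [-3.141, 0.001, 1.586]
wrist_force: [0.4, 1.1, 0.3]
finger_gap: 0.0572
```

Request:
move_arm --plan '[{"dx": 0.019, "dy": -0.034, "dz": 0, "rx": 0, "ry": 0, "rz": 3}, {"dx": 0.038, "dy": -0.068, "dz": 0, "rx": 0, "ry": 0, "rz": 6}, {"dx": 0.057, "dy": -0.102, "dz": 0, "rx": 0, "ry": 0, "rz": 9}, {"dx": 0.076, "dy": -0.136, "dz": 0, "rx": 0, "ry": 0, "rz": 12}, {"dx": 0.095, "dy": -0.17, "dz": 0, "rx": 0, "ry": 0, "rz": 15}]'

```text
time_s: 0.98
position: [0.3697, 0.1793, 0.2382]
ee_rot: [-3.141, 0.001, 1.851]
wrist_force: [0.3, 0.4, -0.6]
finger_gap: 0.0238
```

Request:
move_arm --plan '[{"dx": 0.019, "dy": -0.034, "dz": 0, "rx": 0, "ry": 0, "rz": 0}, {"dx": 0.038, "dy": -0.068, "dz": 0, "rx": 0, "ry": 0, "rz": 0}, {"dx": 0.057, "dy": -0.102, "dz": 0, "rx": 0, "ry": 0, "rz": 0}, {"dx": 0.076, "dy": -0.136, "dz": -0.02, "rx": 0, "ry": 0, "rz": 0}, {"dx": 0.095, "dy": -0.17, "dz": -0.04, "rx": 0, "ry": 0, "rz": 0}]'

```text
time_s: 1.4
position: [0.4638, 0.0105, 0.2002]
ee_rot: [3.14, 0.002, 1.85]
wrist_force: [1.5, 0.5, 0.8]
finger_gap: 0.0002
```

Request:
move_arm --plan '[{"dx": 0.016, "dy": -0.028, "dz": -0.01, "rx": 0, "ry": 0, "rz": 0}, {"dx": 0.032, "dy": -0.056, "dz": -0.025, "rx": 0, "ry": 0, "rz": 0}, {"dx": 0.046, "dy": -0.08, "dz": -0.055, "rx": 0, "ry": 0, "rz": 0}, {"dx": 0.046, "dy": -0.08, "dz": -0.09, "rx": 0, "ry": 0, "rz": 0}, {"dx": 0.046, "dy": -0.08, "dz": -0.11, "rx": 0, "ry": 0, "rz": 0}]'

```text
time_s: 1.82
position: [0.509, -0.0705, 0.0869]
ee_rot: [-3.14, 0.0, 1.848]
wrist_force: [-0.8, 0.8, -0.2]
finger_gap: 0.0003
```

```bash
cat > look.py <<'E'
from h import *
import sys
k=sys.argv[1]
s=bot.read_state();print(s['time_s'],s['position'],s['ee_rot'],s['wrist_force'],s['finger_gap'])
C=cam('wrist',s);im=bot.snapshot('wrist');cv2.imwrite(f'pics/w{k}.png',im)
b=bot.snapshot('scene');cv2.imwrite(f'pics/s{k}.png',cv2.resize(b[170:290,260:390],None,fx=5,fy=5,interpolation=cv2.INTER_CUBIC))
E
python3 look.py 1
```

```text
1.8167 [ 0.50903824 -0.07051905  0.08686265] [-3.14042896e+00  1.27093565e-04  1.84777772e+00] [-0.8214009   0.78761016 -0.24755993] 0.0003078033637155829
```

View pics/w1.png

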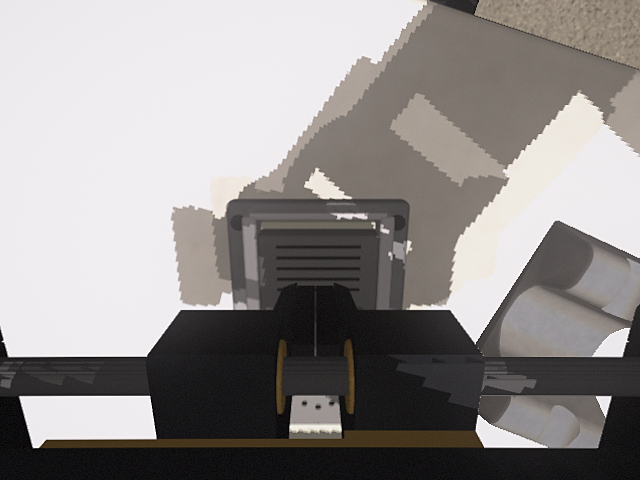

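View pics/s1.png

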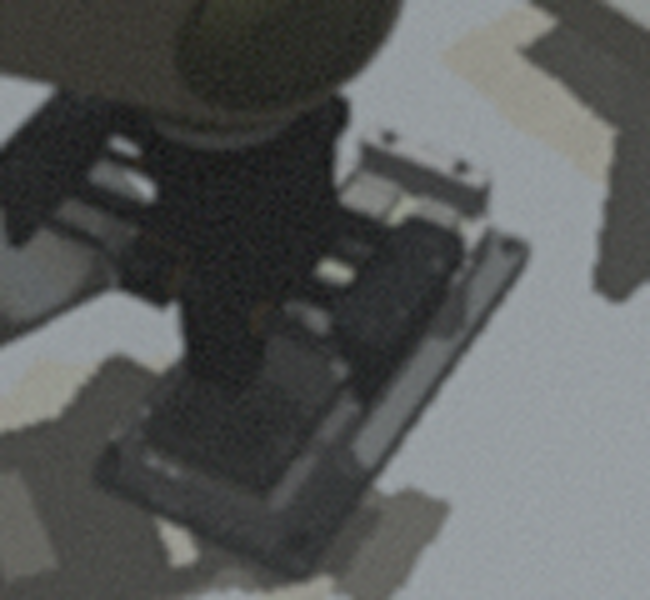

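```bash
python3 - <<'E'
from h import *
s=bot.read_state();C=cam('wrist',s)
p=atz(C,[(258,233),(378,233),(318,247),(318,290)],.052);print(p)
o=np.array([.5969,-.0445]);u=np.array([.9617,.274]);v=np.array([-.274,.9617])
for q in list(p)+[s['position']]: print((q[:2]-o)@u,(q[:2]-o)@v)
E
```

```text
[[ 0.49514277 -0.1040747   0.052     ]
 [ 0.47828385 -0.04495306  0.052     ]
 [ 0.49395372 -0.07243405  0.052     ]
 [ 0.51724337 -0.0657239   0.052     ]]
-0.11418339621310483 -0.029411511199436573
-0.11419728888874794 0.032065115330874305
-0.10665736372850025 0.0013431022663890207
-0.08242113161556534 0.0014148962783591887
-0.09213982069951081 0.0005125907239536924
```

Request:
move_arm --plan '[{"dx": 0.002, "dy": 0.001, "dz": -0.01, "rx": 0, "ry": 0, "rz": 0}, {"dx": 0.002, "dy": 0.001, "dz": -0.02, "rx": 0, "ry": 0, "rz": 0}, {"dx": 0.002, "dy": 0.001, "dz": -0.027, "rx": 0, "ry": 0, "rz": 0}, {"dx": 0.002, "dy": 0.001, "dz": -0.031, "rx": 0, "ry": 0, "rz": 0}, {"dx": 0.002, "dy": 0.001, "dz": -0.033, "rx": 0, "ry": 0, "rz": 0}]'

```text
time_s: 2.33
position: [0.5104, -0.0681, 0.0544]
ee_rot: [-3.138, -0.002, 1.85]
wrist_force: [-0.3, 0.1, -0.9]
finger_gap: 0.0006
```

Request:
move_arm --plan '[{"dx": 0, "dy": 0, "dz": -0.002, "rx": 0, "ry": 0, "rz": 0}, {"dx": 0, "dy": 0, "dz": -0.003, "rx": 0, "ry": 0, "rz": 0}, {"dx": 0, "dy": 0, "dz": -0.004, "rx": 0, "ry": 0, "rz": 0}, {"dx": 0, "dy": 0, "dz": -0.005, "rx": 0, "ry": 0, "rz": 0}, {"dx": 0, "dy": 0, "dz": -0.006, "rx": 0, "ry": 0, "rz": 0}]'

```text
time_s: 2.75
position: [0.5107, -0.0681, 0.0488]
ee_rot: [-3.139, -0.001, 1.85]
wrist_force: [0.1, 1.6, 6.2]
finger_gap: 0.0006
```

Request:
move_arm --plan '[{"dx": 0, "dy": 0, "dz": -0.001, "rx": 0, "ry": 0, "rz": 0}, {"dx": 0, "dy": 0, "dz": -0.002, "rx": 0, "ry": 0, "rz": 0}, {"dx": 0, "dy": 0, "dz": -0.003, "rx": 0, "ry": 0, "rz": 0}, {"dx": 0, "dy": 0, "dz": -0.0045, "rx": 0, "ry": 0, "rz": 0}, {"dx": 0, "dy": 0, "dz": -0.0045, "rx": 0, "ry": 0, "rz": 0}]'

```text
time_s: 3.17
position: [0.5107, -0.0681, 0.0448]
ee_rot: [-3.14, -0.001, 1.85]
wrist_force: [-3.2, 0.6, 10.3]
finger_gap: 0.0001
```

```bash
python3 look.py 2
```

```text
3.1667 [ 0.51071536 -0.06807973  0.04482703] [-3.13960905e+00 -7.45905687e-04  1.84977572e+00] [-3.17027708  0.64009638 10.30764599] 7.587771391136423e-05
```

View pics/w2.png

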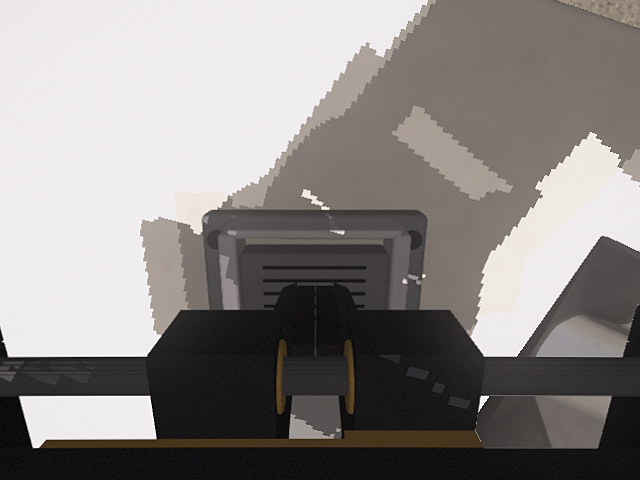

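Request:
move_arm --plan '[{"dx": 0.0, "dy": 0.0, "dz": -0.0008, "rx": 0, "ry": 0, "rz": 0}, {"dx": 0.0029, "dy": 0.0008, "dz": -0.0008, "rx": 0, "ry": 0, "rz": 0}, {"dx": 0.0058, "dy": 0.0016, "dz": -0.0008, "rx": 0, "ry": 0, "rz": 0}, {"dx": 0.0087, "dy": 0.0024, "dz": -0.0008, "rx": 0, "ry": 0, "rz": 0}, {"dx": 0.0116, "dy": 0.0032, "dz": -0.0008, "rx": 0, "ry": 0, "rz": 0}]'

```text
time_s: 3.68
position: [0.5223, -0.0652, 0.0449]
ee_rot: [-3.14, 0.0, 1.85]
wrist_force: [-3.6, -0.6, 9.6]
finger_gap: 0.0007
```

```bash
python3 look.py 3
```

```text
3.6833 [ 0.52229087 -0.0651729   0.04492766] [-3.13953249e+00  1.37006327e-04  1.84996106e+00] [-3.64993877 -0.60816398  9.58477374] 0.0006822544660041992
```

View pics/w3.png

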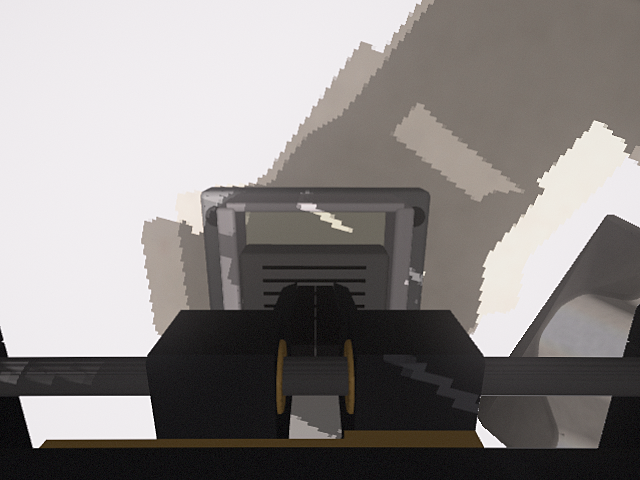

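View pics/s3.png

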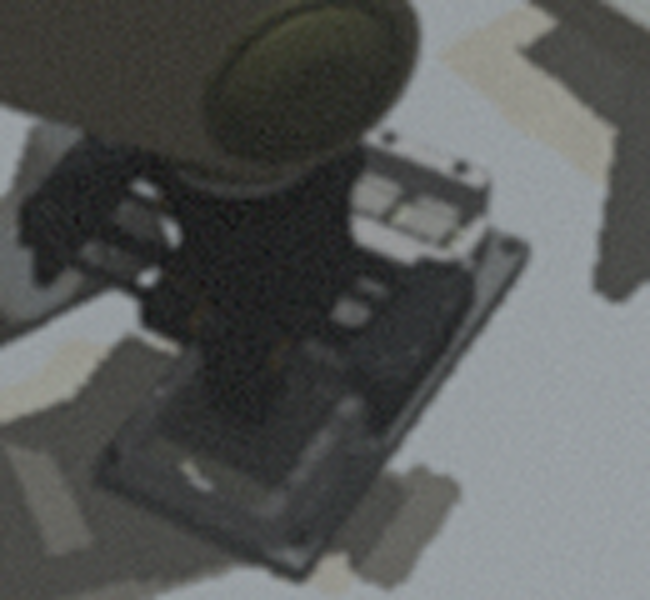

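Request:
move_arm --plan '[{"dx": 0.0, "dy": 0.0, "dz": -0.0015, "rx": 0, "ry": 0, "rz": 0}, {"dx": 0.001, "dy": 0.0, "dz": -0.0018, "rx": 0, "ry": 0, "rz": 0}, {"dx": 0.0029, "dy": 0.0008, "dz": -0.0018, "rx": 0, "ry": 0, "rz": 0}, {"dx": 0.0058, "dy": 0.0015, "dz": -0.0018, "rx": 0, "ry": 0, "rz": 0}, {"dx": 0.0087, "dy": 0.0022, "dz": -0.0018, "rx": 0, "ry": 0, "rz": 0}]'

```text
time_s: 4.2
position: [0.5313, -0.0632, 0.044]
ee_rot: [-3.14, 0.001, 1.85]
wrist_force: [-4.5, -2.0, 10.3]
finger_gap: 0.0006
```

Request:
move_arm --plan '[{"dx": 0.0029, "dy": 0.001, "dz": -0.0009, "rx": 0, "ry": 0, "rz": 0}, {"dx": 0.0058, "dy": 0.0019, "dz": -0.0012, "rx": 0, "ry": 0, "rz": 0}, {"dx": 0.0087, "dy": 0.0027, "dz": -0.0012, "rx": 0, "ry": 0, "rz": 0}, {"dx": 0.0116, "dy": 0.0035, "dz": -0.0012, "rx": 0, "ry": 0, "rz": 0}, {"dx": 0.0145, "dy": 0.0043, "dz": -0.0012, "rx": 0, "ry": 0, "rz": 0}]'

```text
time_s: 4.62
position: [0.5458, -0.0593, 0.0437]
ee_rot: [-3.14, 0.002, 1.85]
wrist_force: [-4.1, -1.0, 10.9]
finger_gap: 0.0004
```

```bash
python3 look.py 4
```

```text
4.6167 [ 0.54584795 -0.05928083  0.04369612] [-3.14017805e+00  2.15517976e-03  1.85030140e+00] [-4.05074223 -1.00021735 10.91005449] 0.0004095513757778716
```

View pics/w4.png

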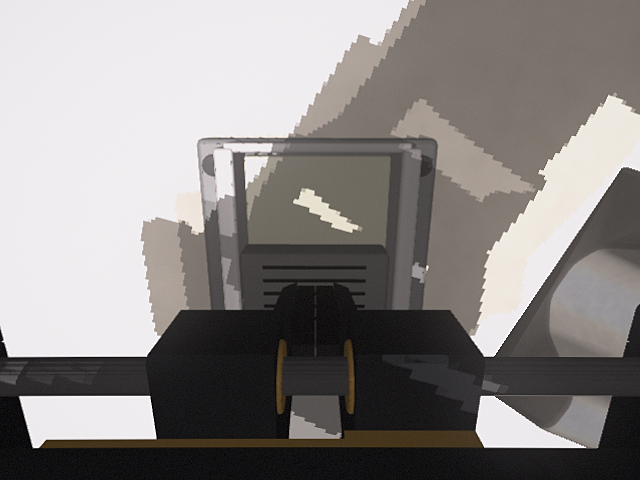

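View pics/s4.png

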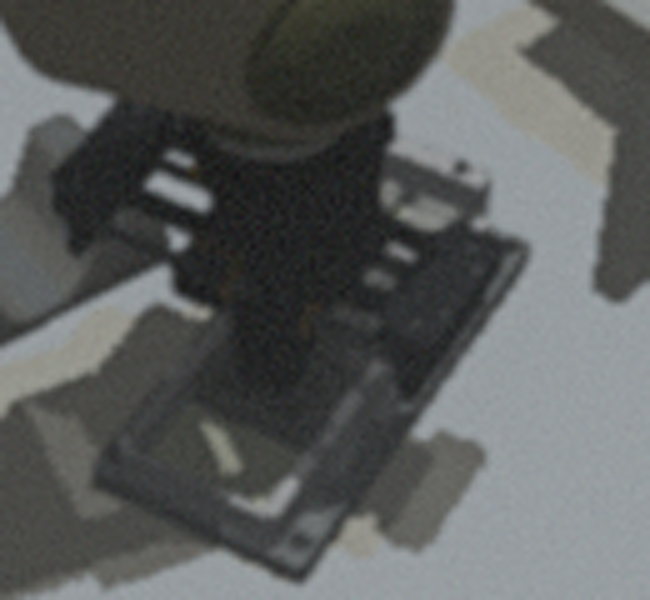

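Request:
move_arm --plan '[{"dx": 0.0029, "dy": 0.0008, "dz": -0.0008, "rx": 0, "ry": 0, "rz": 0}, {"dx": 0.0058, "dy": 0.0016, "dz": -0.001, "rx": 0, "ry": 0, "rz": 0}, {"dx": 0.0087, "dy": 0.0025, "dz": -0.001, "rx": 0, "ry": 0, "rz": 0}, {"dx": 0.0116, "dy": 0.0033, "dz": -0.001, "rx": 0, "ry": 0, "rz": 0}, {"dx": 0.0145, "dy": 0.0041, "dz": -0.001, "rx": 0, "ry": 0, "rz": 0}]'

```text
time_s: 5.13
position: [0.5607, -0.0554, 0.0437]
ee_rot: [-3.141, 0.003, 1.851]
wrist_force: [-4.9, -1.1, 10.8]
finger_gap: 0.0005
```

```bash
python3 look.py 5
```

```text
5.1333 [ 0.56070244 -0.0554013   0.04366457] [-3.14089312  0.00315807  1.85051154] [-4.92224143 -1.10090672 10.75248272] 0.0005088738185306436
```

View pics/w5.png

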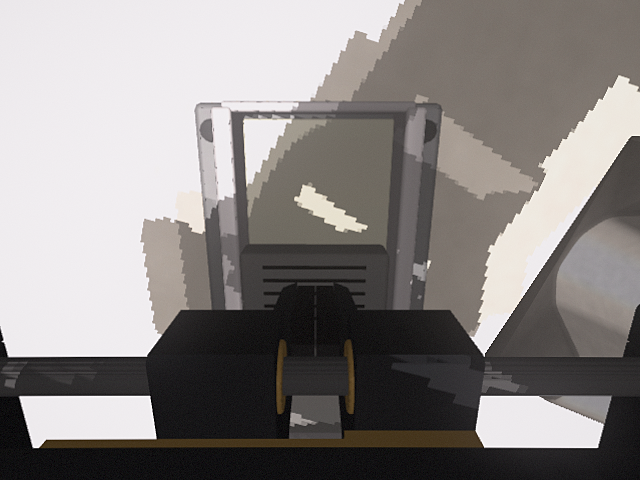

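Request:
move_arm --plan '[{"dx": 0.0025, "dy": 0.0007, "dz": -0.001, "rx": 0, "ry": 0, "rz": 0}, {"dx": 0.005, "dy": 0.0014, "dz": -0.0013, "rx": 0, "ry": 0, "rz": 0}, {"dx": 0.0075, "dy": 0.0021, "dz": -0.0013, "rx": 0, "ry": 0, "rz": 0}, {"dx": 0.01, "dy": 0.0028, "dz": -0.0013, "rx": 0, "ry": 0, "rz": 0}, {"dx": 0.0125, "dy": 0.0035, "dz": -0.0013, "rx": 0, "ry": 0, "rz": 0}]'

```text
time_s: 5.65
position: [0.5726, -0.052, 0.0429]
ee_rot: [-3.139, 0.003, 1.851]
wrist_force: [-7.1, -1.0, 9.4]
finger_gap: 0.0003
```

```bash
python3 look.py 6
```

```text
5.65 [ 0.572648   -0.05200785  0.04290251] [-3.13938065e+00  3.08494680e-03  1.85073933e+00] [-7.12437602 -1.03492466  9.42019167] 0.00034565723239196296
```

View pics/w6.png

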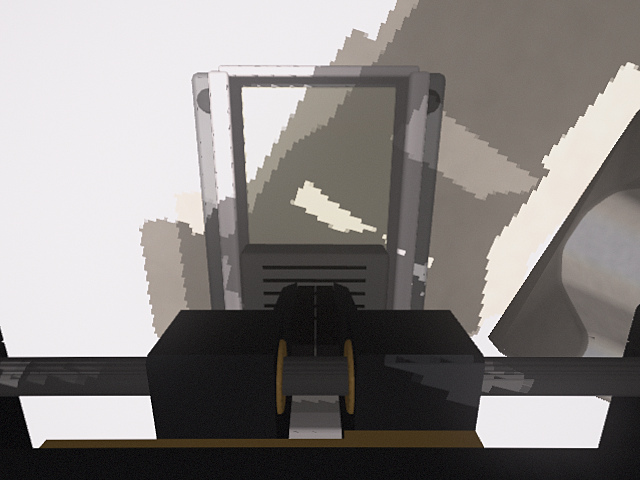

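View pics/s6.png

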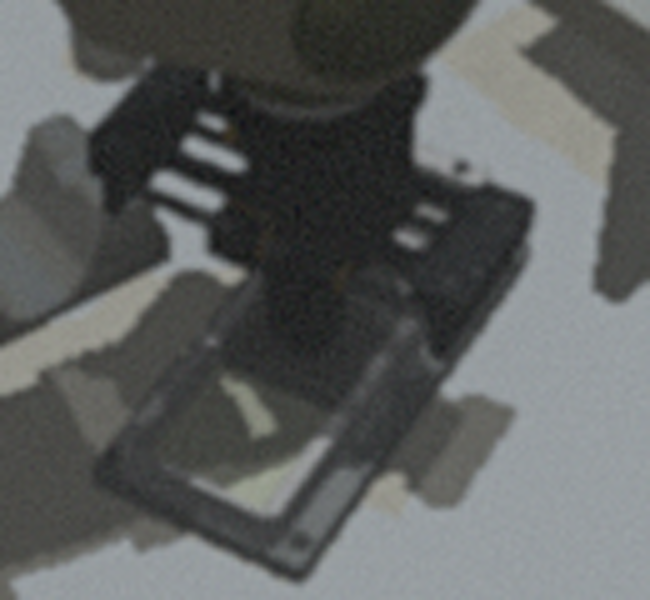

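Request:
move_arm --plan '[{"dx": 0.002, "dy": 0.0006, "dz": -0.0008, "rx": 0, "ry": 0, "rz": 0}, {"dx": 0.004, "dy": 0.0012, "dz": -0.0008, "rx": 0, "ry": 0, "rz": 0}, {"dx": 0.006, "dy": 0.0018, "dz": -0.0008, "rx": 0, "ry": 0, "rz": 0}, {"dx": 0.008, "dy": 0.0024, "dz": -0.0008, "rx": 0, "ry": 0, "rz": 0}, {"dx": 0.01, "dy": 0.003, "dz": -0.0008, "rx": 0, "ry": 0, "rz": 0}]'

```text
time_s: 6.17
position: [0.5823, -0.0493, 0.0428]
ee_rot: [-3.138, 0.003, 1.851]
wrist_force: [-5.9, -1.4, 9.5]
finger_gap: 0.0001
```

```bash
python3 look.py 7
```

```text
6.1667 [ 0.58230399 -0.04927536  0.04276386] [-3.1384097   0.00349983  1.850985  ] [-5.85692117 -1.37811844  9.53490639] 5.598898166400527e-05
```

View pics/w7.png

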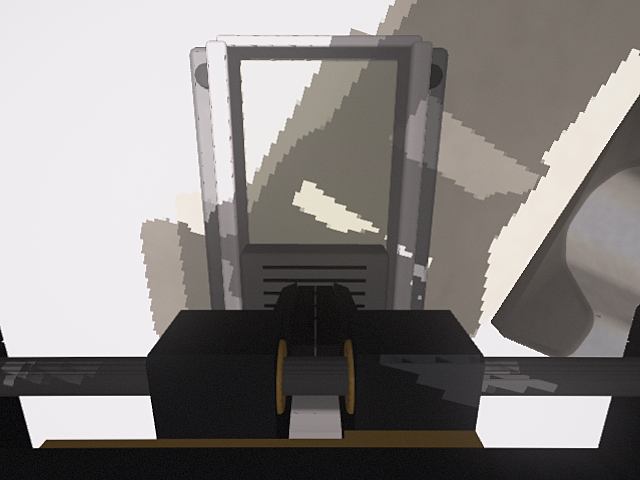

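Request:
move_arm --plan '[{"dx": 0.0015, "dy": 0.0004, "dz": -0.0007, "rx": 0, "ry": 0, "rz": 0}, {"dx": 0.0025, "dy": 0.0007, "dz": -0.0007, "rx": 0, "ry": 0, "rz": 0}, {"dx": 0.0035, "dy": 0.001, "dz": -0.0007, "rx": 0, "ry": 0, "rz": 0}, {"dx": 0.0045, "dy": 0.0013, "dz": -0.0007, "rx": 0, "ry": 0, "rz": 0}, {"dx": 0.0055, "dy": 0.0016, "dz": -0.0007, "rx": 0, "ry": 0, "rz": 0}]'

```text
time_s: 6.68
position: [0.5873, -0.0479, 0.0427]
ee_rot: [-3.137, 0.004, 1.851]
wrist_force: [-7.3, -2.1, 10.0]
finger_gap: 0.0005
```

```bash
python3 look.py 8
```

```text
6.6833 [ 0.58726372 -0.04786161  0.04267637] [-3.13709383  0.00368513  1.85123475] [-7.26000783 -2.09033624 10.02487735] 0.00048406968406648456
```

View pics/w8.png

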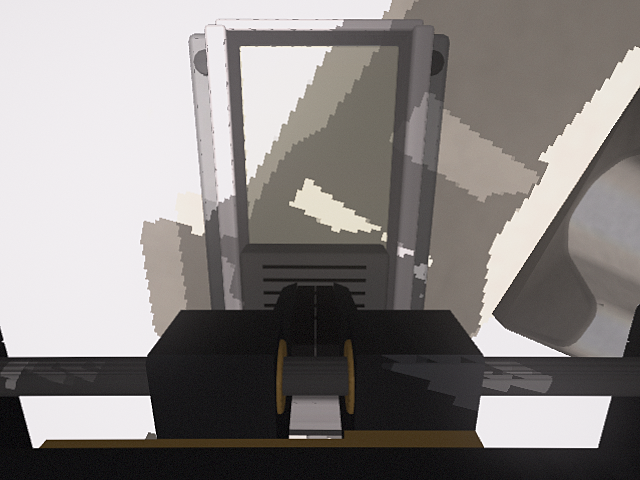

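Request:
move_arm --plan '[{"dx": 0.001, "dy": 0.0003, "dz": -0.0007, "rx": 0, "ry": 0, "rz": 0}, {"dx": 0.002, "dy": 0.0006, "dz": -0.0007, "rx": 0, "ry": 0, "rz": 0}, {"dx": 0.003, "dy": 0.0009, "dz": -0.0007, "rx": 0, "ry": 0, "rz": 0}, {"dx": 0.004, "dy": 0.0012, "dz": -0.0007, "rx": 0, "ry": 0, "rz": 0}, {"dx": 0.005, "dy": 0.0015, "dz": -0.0007, "rx": 0, "ry": 0, "rz": 0}]'

```text
time_s: 7.2
position: [0.5912, -0.0469, 0.0427]
ee_rot: [-3.134, 0.004, 1.851]
wrist_force: [-8.3, -2.0, 11.1]
finger_gap: 0.0005
```

```bash
python3 look.py 9
```

```text
7.2 [ 0.59119564 -0.04687405  0.04267   ] [-3.13447571  0.00389821  1.85146421] [-8.30997082 -1.98801924 11.06352452] 0.0005104026200500606
```

View pics/w9.png

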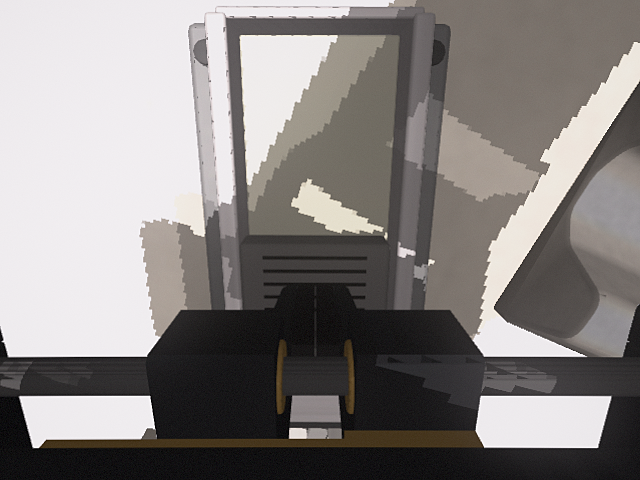

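Request:
move_arm --plan '[{"dx": 0.001, "dy": 0.0003, "dz": -0.0006, "rx": 0, "ry": 0, "rz": 0}, {"dx": 0.002, "dy": 0.0006, "dz": -0.0006, "rx": 0, "ry": 0, "rz": 0}, {"dx": 0.003, "dy": 0.0009, "dz": -0.0006, "rx": 0, "ry": 0, "rz": 0}, {"dx": 0.004, "dy": 0.0012, "dz": -0.0006, "rx": 0, "ry": 0, "rz": 0}, {"dx": 0.004, "dy": 0.0012, "dz": -0.0006, "rx": 0, "ry": 0, "rz": 0}]'

```text
time_s: 7.72
position: [0.5931, -0.0464, 0.0427]
ee_rot: [-3.129, 0.004, 1.852]
wrist_force: [-13.9, -4.9, 13.8]
finger_gap: 0.0004
```

```bash
python3 look.py 10
```

```text
7.7167 [ 0.59305297 -0.04640993  0.04269309] [-3.12895086  0.00367778  1.85179083] [-13.8895399   -4.89676489  13.83960161] 0.00042770053502476916
```

View pics/w10.png

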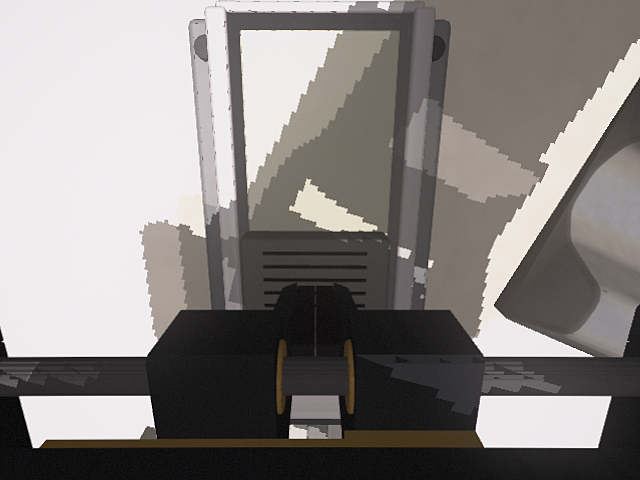

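```bash
python3 - <<'E'
from h import *
s=bot.read_state();C=cam('wrist',s)
o=np.array([.5969,-.0445]);u=np.array([.9617,.274])
for z in(.042,.0435): print([(q[:2]-o)@u for q in atz(C,[(318,231),(318,234)],z)])
E
```

```text
[np.float64(-0.03678380076773084), np.float64(-0.03549235323710281)]
[np.float64(-0.03718166863586834), np.float64(-0.03590331157817992)]
```

Request:
move_arm --plan '[{"dx": 0.001, "dy": 0.0003, "dz": -0.0006, "rx": 0, "ry": 0, "rz": 0}, {"dx": 0.002, "dy": 0.0006, "dz": -0.0006, "rx": 0, "ry": 0, "rz": 0}, {"dx": 0.003, "dy": 0.0009, "dz": -0.0006, "rx": 0, "ry": 0, "rz": 0}, {"dx": 0.003, "dy": 0.0009, "dz": -0.0006, "rx": 0, "ry": 0, "rz": 0}, {"dx": 0.003, "dy": 0.0009, "dz": -0.0006, "rx": 0, "ry": 0, "rz": 0}]'

```text
time_s: 8.23
position: [0.5931, -0.0464, 0.0427]
ee_rot: [-3.122, 0.003, 1.852]
wrist_force: [-16.8, -6.1, 15.7]
finger_gap: 0.0005
```

```bash
python3 look.py 11; python3 - <<'E'
import cv2
a=cv2.imread('pics/w10.png')[200:320,220:420];b=cv2.imread('pics/w11.png')[200:320,220:420]
cv2.imwrite('pics/ab.png',cv2.resize(cv2.hconcat([a,b]),None,fx=2,fy=2))
E
```

```text
8.2333 [ 0.59306331 -0.04637457  0.04270541] [-3.12185061e+00  2.95345526e-03  1.85199947e+00] [-16.82407582  -6.14012074  15.68573814] 0.0005469664229071516
```

View pics/ab.png

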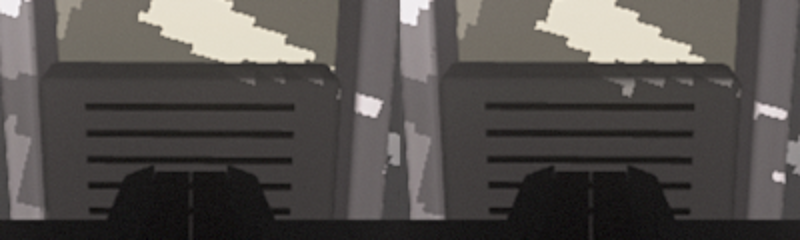

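View pics/s11.png

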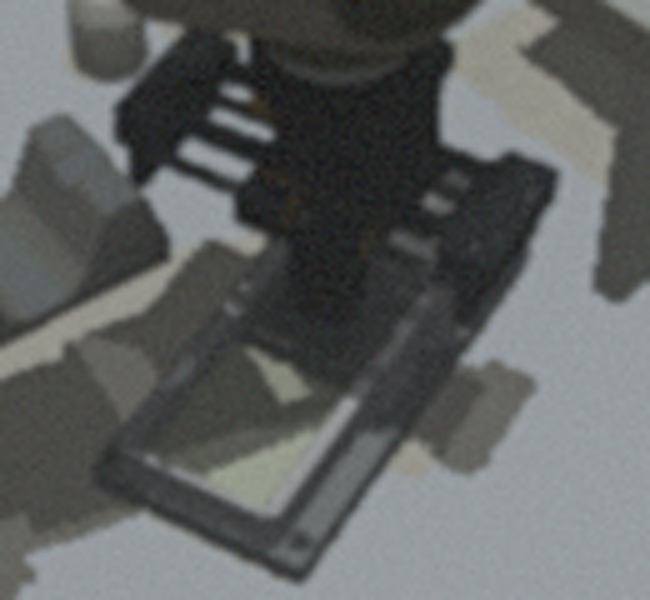

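Request:
move_arm --plan '[{"dx": 0.001, "dy": 0.0003, "dz": 0.001, "rx": 0, "ry": 0, "rz": 0}, {"dx": 0.0005, "dy": 0.0001, "dz": 0.003, "rx": 0, "ry": 0, "rz": 0}, {"dx": 0, "dy": 0, "dz": 0.006, "rx": 0, "ry": 0, "rz": 0}, {"dx": 0, "dy": 0, "dz": 0.01, "rx": 0, "ry": 0, "rz": 0}, {"dx": 0, "dy": 0, "dz": 0.018, "rx": 0, "ry": 0, "rz": 0}]'

```text
time_s: 8.75
position: [0.5928, -0.0463, 0.0603]
ee_rot: [-3.121, 0.002, 1.852]
wrist_force: [-0.6, 0.4, -0.9]
finger_gap: 0.0003
```

Request:
move_arm --plan '[{"dx": 0, "dy": 0, "dz": 0.015, "rx": 0, "ry": 0, "rz": 0}, {"dx": -0.005, "dy": 0, "dz": 0.035, "rx": 0, "ry": 0, "rz": 0}, {"dx": -0.025, "dy": 0, "dz": 0.06, "rx": 0, "ry": 0, "rz": 0}, {"dx": -0.05, "dy": 0, "dz": 0.085, "rx": 0, "ry": 0, "rz": 0}, {"dx": -0.08, "dy": 0, "dz": 0.11, "rx": 0, "ry": 0, "rz": 0}]'

```text
time_s: 9.17
position: [0.5125, -0.0463, 0.1716]
ee_rot: [-3.122, 0.003, 1.852]
wrist_force: [0.5, -0.7, 0.5]
finger_gap: 0.0004
```

Request:
move_arm --plan '[{"dx": -0.02, "dy": 0.02, "dz": 0.02, "rx": 0, "ry": 0, "rz": 0}, {"dx": -0.04, "dy": 0.045, "dz": 0.03, "rx": 0, "ry": 0, "rz": 0}, {"dx": -0.06, "dy": 0.075, "dz": 0.04, "rx": 0, "ry": 0, "rz": 0}, {"dx": -0.08, "dy": 0.105, "dz": 0.04, "rx": 0, "ry": 0, "rz": 0}, {"dx": -0.1, "dy": 0.135, "dz": 0.04, "rx": 0, "ry": 0, "rz": 0}]'

```text
time_s: 9.58
position: [0.4117, 0.0898, 0.2128]
ee_rot: [-3.124, 0.003, 1.852]
wrist_force: [0.6, 1.0, -0.1]
finger_gap: 0.0003
```

```bash
python3 - <<'E'
from h import *
s=bot.read_state();print(s['time_s'],s['position'],s['wrist_force'])
b=bot.snapshot('scene');cv2.imwrite('pics/s12.png',cv2.resize(b[170:290,260:390],None,fx=5,fy=5,interpolation=cv2.INTER_CUBIC))
t=bot.snapshot('top');cv2.imwrite('pics/t12.png',cv2.resize(t[175:305,265:370],None,fx=4.5,fy=4.5,interpolation=cv2.INTER_CUBIC));cv2.imwrite('pics/t12f.png',t)
E
```

```text
9.5833 [0.41172706 0.08976833 0.21276876] [ 0.58380128  0.9641373  -0.06752662]
```

View pics/s12.png

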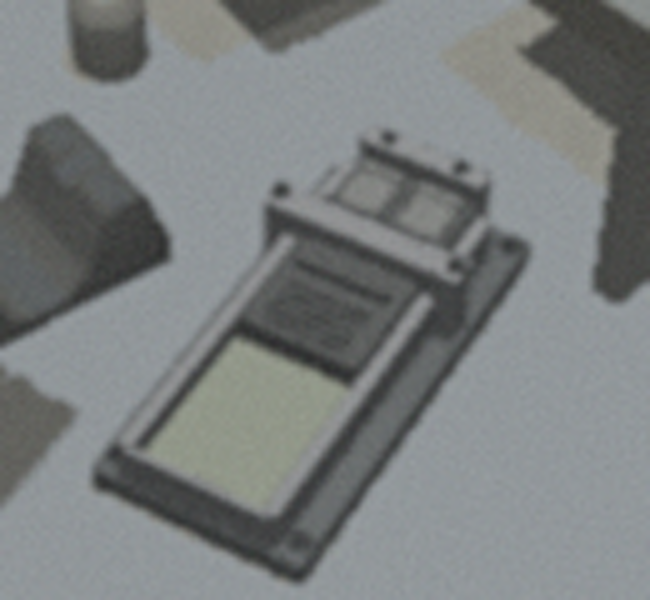

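View pics/t12.png

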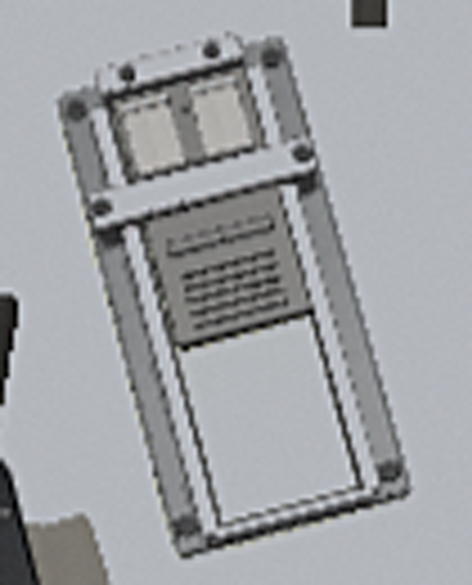

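View pics/t12f.png

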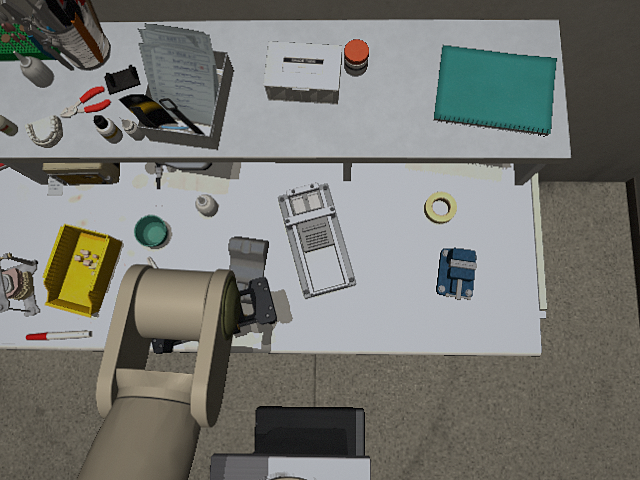

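```bash
python3 - <<'E'
from h import *
T=cam('top');t=lambda x,y:(265+(x+.5)/4.5-.5,175+(y+.5)/4.5-.5)
o=np.array([.5969,-.0445]);u=np.array([.9617,.274]);v=np.array([-.274,.9617])
for p,z in(((220,235),.055),((247,330),.047)):
    q=atz(T,[t(*p)],z)[0][:2]-o;print(q@u,q@v)
bot.finish_job()
E
```

```text
0.007670483477032232 -0.0019071891206894486
-0.03642467939529662 -0.002352136576956961
the job is handed in; nothing more can be done
```

The plate is home against the end stop, clamped under the bridge and leaf spring, and the job is handed in at about 10 s of robot time.

**What I did:** With the gripper shut, I pressed on the grooved pad to roughly 7–9 mm bed depth, at 10–11 N. I kept pressing while sliding the plate about 79 mm, until the finger reached the rib and the nose met the stop. Then I lifted straight off and moved clear over the bench. The bystanders look unmoved in the before-and-after top views, though the arm hides the pink dental model in the last one.

**Last checks:**
- **At the stop:** A further push raised the horizontal force from about 15 N to 18 N, and neither the arm nor the plate moved.
- **After letting go:** Wrist force is near zero, and the pictures show the plate under the leaf spring with its rib just short of the bridge.
- **Position:** The rib's centre measures fixture x 7.7 mm against the 8 mm expected. The tail edge measures -36.4 mm against -35 mm, within the roughly 2 mm camera calibration error.
- **Sideways offset:** The plate measures about 2 mm off the channel's centre line, also within that error. The channel leaves only 1.5 mm of play each side.

Neither bed depth nor leaf angle can be read directly. I worked out the depth from tool height and force, which differed by about 1 mm (for example 7.1 mm against 6.1 mm). Near the end of the slide the tool height put it around 9 mm, the deep edge of the recommended range.

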